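Empty a drying cell and seat it on its keyed purge mount

TASK

The knurled drying cell on the desk still holds three spent beads: lift it, tip it over the open waste tray so that all three beads roll out into the tray, and bring it upright again. Then set it over the spigot of the purge mount, turn it until its hidden keyways drop over the cross pin, and push it fully home against the spring ring. Finish while still gripping it and holding it pushed home (it springs up if let go), and leave the beaker, the brown vial and the white bottle where they stand.

Things in the scene. Friction and masses are not known exactly. Their poses are not given: they have to be found in the camera images.
- cell: Drying cell: bare aluminium cup, 52 mm diameter, 54 mm high, about 0.12 kg, outside knurled from 8 to 42 mm height; stands upright and loose on the desk. Origin: centre of the underside, z up along its axis
- cell_dish (a point): Centre of the cell's dish floor, 34 mm above its underside. The dish is an open cone with walls at 45 degrees, rim radius 25 mm at the top, flat floor of 5 mm radius; the beads lie in it and roll out once the cell is tipped by clearly more than 45 degrees (60 to 75 is good)
- cell_bore (a point): Centre of the bore's mouth in the underside. Blind bore 30 mm deep; its lowest 7 mm is a land of 30 mm inner diameter with four keyways, 7.8 mm wide, 90 degrees apart; above it the bore is 40 mm wide. The keyways are hidden and their angle is not marked: turn under a light push, at most a quarter turn, until the cell drops; it fits within about +-4 degrees
- bead0_center (a point): Centre of a white ceramic bead, 12 mm diameter, 10 g; starts in the cell's dish
- bead1_center (a point): Centre of a white ceramic bead, 12 mm diameter, 10 g; starts in the cell's dish
- bead2_center (a point): Centre of a white ceramic bead, 12 mm diameter, 10 g; starts in the cell's dish
- tray: Waste tray: grey open square box, fixed, 120 x 120 mm outside, 40 mm high, wall 4 mm. Origin: centre of its underside, x and y along its sides
- mount: Purge mount, fixed: grey base 84 x 84 x 10 mm, on it a dark steel boss of 60 mm diameter with its shoulder 30 mm above the base's underside. Origin: centre of the underside, z up. The cell's underside is 44 mm above it while resting on the pin, 34 mm when dropped onto the spring ring, 30 mm when pushed home
- mount_spigot (a point): Tip of the mount's upright steel spigot, 56 mm above the mount's underside: 27.6 mm diameter, nose tapering to 19 mm over the top 5 mm (1.2 mm radial play in the cell). A flat-topped cross pin, 5.5 mm wide and 5 mm high, sticks out on both sides, along the mount's x axis, to 18.5 mm from the axis; its top is 12 mm below the tip
- spring_ring (a joint): Spring ring round the spigot's foot (39 to 51 mm diameter), top 34 mm above the mount's underside at 0 m; grows downward to 0.004 m, level with the shoulder. It starts to yield at 3 N and takes 6 N to press fully down
- beaker: Bystander: clear beaker, 57 mm diameter, 66 mm high, origin under its centre
- vial_3: Bystander: brown vial with white cap, 22 mm diameter, 55 mm high, origin under its centre
- bottle_white: Bystander: white bottle, 28 mm diameter, 44 mm high, origin under its centre
Not all that is in view belongs to the job. Leave any orange look-alike of the tray alone.

How it is judged:
By the outcome, as a careful person would: the job done as asked, in the order asked, and still so for the second after the job is handed in, while the arm keeps its last pose, push and grip.
It also fails if it takes over 58 s, if anything falls off the work surface, if the arm or the gripper's body presses on something with over 40 N, if the wrist force passes 120 N, or if a joint passes its speed limit or range.

ROBOT

A 6-joint arm with a two-finger parallel gripper is mounted at the origin on a cart in front of the work surface, level with it; the furniture and walls round the work are solid. World frame = base frame: x ahead of the robot, y to its left, z up, the work surface at z = 0. Lengths are in m, angles in degrees, forces in N, time in s.
With the tool pointing down it reaches from about 0.35 to 0.875 m from the base axis. Payload 4.2 kg.
Tool frame: the origin (TCP) lies between the finger pads; the fingertips stand 8 mm ahead of it and the grasp point (between the pads) lies 11 mm behind it; x points along the fingers, y is the direction in which the jaws open and shut, and the axes are right-handed (so a half turn about x gives the same grasp; the last joint's range is limited). The gripper opens to 87 mm and grips with 3 to 60 N. Pads are 19 mm wide; open, the fingers measure 117 mm over their backs; the gripper's body (75 mm by 190 mm) begins 51 mm behind the grasp point.
Start: joints at [84.374, 22.042, 0.453, 0, -68.411, -14.817], TCP at [0.218, 0.586, 0.231] pointing down, gripper open.
Joint ranges: [-179.83, 179.83], [-69.29, 118.12], [-61.27, 80.66], [-181.25, 117.63], [-171.15, -9.14], [-177.46, 177.46]. Speed limits (degrees/s): [159.86, 159.86, 180, 180, 180, 180].

INTERFACE

Orientations are given as a 3x3 rotation matrix whose columns are the frame's x, y, z axes.
In Python, from station import r gives the robot as it stands. The module is installed in compiled form; this text tells all that it offers.
- The arm moves only by the tool move_arm, never from a script. Its argument "increments" is one flat list of numbers, 7 for each row, row after row: the turn, a rotation vector about the tool's x, y, z in degrees, then the shift along the tool's x, y, z in m, then the finger opening in m, from 0 to 0.087. A call has 1 to 12 rows; each row is the pose to reach, as a shift and turn from the pose commanded when the call began, along the tool's axes at that moment; what a row does not reach only later rows make up. A row lasts 1/12 s, in which the tool goes at most 41.7 mm and 7.16 degrees, less where a joint would pass 70% of its speed; a pose out of reach is approached as far as the arm can. A call with a gripper value outside its range is refused whole. The fingers move at their own pace and stop on an object; the grip force is fixed at half the most. Time passes only in rows, so rows that repeat a pose let the fingers close. It gives the time, the measured TCP pose, the force and the opening at its end, in the units of the state.
- r.sense(): the state, without advancing time (a new reading comes with each control period).
- r.capture(name): name is "scene" or "top" or "wrist"; returns the picture (480x640x3 uint8, red, green, blue); there is no depth.
- r.calibration(name): a dict with "fx", "fy", "cx", "cy" (pixels), "rvec" (rotation vector, rad) and "tvec" (3), from world to camera coordinates, as OpenCV has them; the wrist camera has in their place "tool_from_camera" (4x4, takes a point from camera to tool coordinates, whose origin is the TCP and whose axes are the tool frame's). Camera axes: x right, y down, z forward; pixel columns grow to the right and rows downward; lengths in m; the calibration is good to about 2 mm. The wrist camera is an equidistant fisheye: a pixel r from the principal point sees the ray r / f radians off the axis. A picture is of the moment at which its call begins: read the wrist's pose just before it. calibration takes no time and is no camera call.
- r.finish_job(): hands the job in, once; it reports no verdict.
The state is a dict: "time_s": time; "joints": joint angles; "joint_velocities": joint speeds; "effort": joint torques, N m; "tcp_pos": TCP position; "ee_rot": TCP orientation; "wrist_force": force on the tool from outside, world axes, zero at the start; "moment": the same for the moment, N m; "gripper_width": opening from 0.0 (shut) to 1.0 (fully open).
Only numpy, scipy, OpenCV 4.12 (cv2) and the standard library are available. Lean on these libraries where they do the work, as an engineer would, in place of code of your own. Each camera call takes 0.05 s, during which the arm holds its last target.

## Working session

There is one attempt and no reset: what is moved stays moved. The work goes in short steps, Python scripts to look and compute and a tool call to move; the robot and the scene stay as the last step left them, time stands still between calls to the robot, and variables do not carry over. Pictures are saved under pics/ and viewed, and the job is handed in when it is done.

Besides the shell and the picture viewer there is one more tool, called as name(argument=value, ...) on one line, values as JSON. move_arm: Moves the arm, as the interface text tells. Its arguments: {"type":"object","properties":{"increments":{"type":"array","items":{"type":"number"}}},"required":["increments"]}

```bash
mkdir -p pics
cat > h.py <<'E'
import numpy as np, cv2
from station import r
def snap(n,f):
    s=r.sense(); im=r.capture(n); cv2.imwrite('pics/'+f,cv2.cvtColor(im,cv2.COLOR_RGB2BGR)); return s,im
def ray(n,u,v):
    c=r.calibration(n); R=cv2.Rodrigues(np.array(c['rvec'],float))[0]; t=np.array(c['tvec'],float).ravel()
    d=R.T@np.array([(u-c['cx'])/c['fx'],(v-c['cy'])/c['fy'],1]); return -R.T@t,d/np.linalg.norm(d)
def onz(n,u,v,z):
    o,d=ray(n,u,v); return o+d*(z-o[2])/d[2]
def proj(n,p):
    c=r.calibration(n); R=cv2.Rodrigues(np.array(c['rvec'],float))[0]; t=np.array(c['tvec'],float).ravel()
    q=R@np.array(p)+t; return c['fx']*q[0]/q[2]+c['cx'],c['fy']*q[1]/q[2]+c['cy']
E
python3 - <<'E'
from h import *
print(r.sense())
for n in ['scene','top','wrist']: snap(n,n+'0.png'); print(n,r.calibration(n))
E
```

```text
{'time_s': 0.0, 'joints': array([ 8.43740067e+01,  2.20896143e+01,  3.78049653e-01, -3.13350939e-02,
       -6.84121103e+01, -1.48158215e+01]), 'joint_velocities': array([ 0.01530468, -0.08767267, -0.12779076, -0.1017588 ,  0.10622992,
        0.04652584]), 'effort': array([ 5.36062053e-04, -3.90664995e+01,  1.87405783e+01,  4.21998963e+00,
        1.09407576e-02, -1.95594957e-04]), 'tcp_pos': array([0.2180561 , 0.58507558, 0.2294538 ]), 'ee_rot': array([[-7.17693636e-04, -3.49444248e-01, -9.36956884e-01],
       [-2.09823024e-03, -9.36954537e-01,  3.49444979e-01],
       [-9.99997541e-01,  2.21674571e-03, -6.07681802e-05]]), 'wrist_force': array([-0.09163245,  0.72261639, -0.07272671]), 'moment': array([ 0.03010773, -0.01271071, -0.00120393]), 'gripper_width': 0.9983928234844456}
scene {'fx': 580.610274249554, 'fy': 580.610274249554, 'cx': 316.6419836373132, 'cy': 229.74525527465968, 'rvec': array([ 0.75213048, -2.44796809,  1.28318881]), 'tvec': array([0.54211581, 0.12480172, 1.532069  ])}
top {'fx': 560.0911458906123, 'fy': 560.0911458906123, 'cx': 324.2740085673294, 'cy': 246.06200816598775, 'rvec': array([ 2.1376434 , -2.13642519,  0.17979423]), 'tvec': array([0.20959466, 0.52553318, 1.32918987])}
wrist {'fx': 371.64829954431775, 'fy': 371.64829954431775, 'cx': 318.5586000862738, 'cy': 244.4280570418542, 'tool_from_camera': array([[-9.31211198e-05, -2.46955378e-01,  9.69026848e-01,
        -1.54120313e-01],
       [ 9.99999549e-01,  8.92785848e-04,  3.23622968e-04,
        -1.03442535e-05],
       [-9.45053889e-04,  9.69026441e-01,  2.46955184e-01,
        -6.72284993e-02],
       [ 0.00000000e+00,  0.00000000e+00,  0.00000000e+00,
         1.00000000e+00]])}
```

View pics/scene0.png

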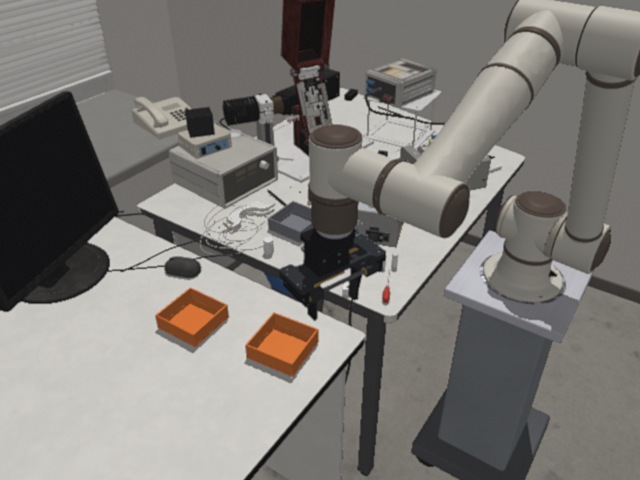

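View pics/top0.png

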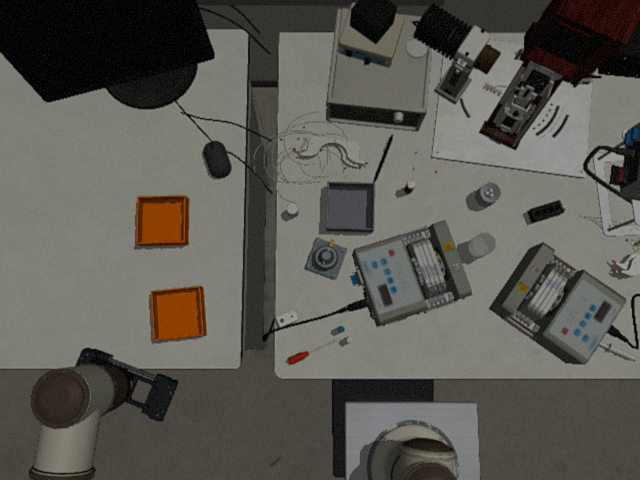

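View pics/wrist0.png

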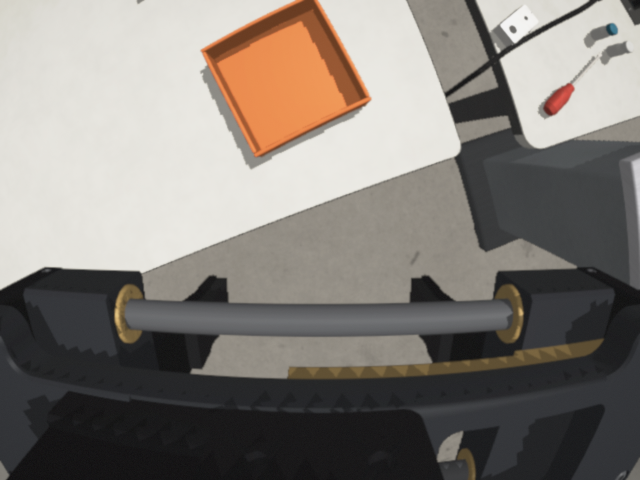

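Top view: cell at about (487,195), grey tray at (349,207), mount at (326,258), beaker at (481,247), vial at (409,187) and bottle at (291,211). The orange boxes are decoys. I'll zoom in and measure.

Run:
```python
from h import *
im=cv2.imread('pics/top0.png')
a=cv2.resize(im[165:285,275:515],None,fx=3.33,fy=3.33,interpolation=cv2.INTER_CUBIC); cv2.imwrite('pics/z1.png',a)
b=cv2.resize(im[170:220,450:520],None,fx=8,fy=8,interpolation=cv2.INTER_CUBIC)
c=cv2.resize(im[233:283,300:350],None,fx=8,fy=8,interpolation=cv2.INTER_CUBIC)
cv2.imwrite('pics/z2.png',np.hstack([b[:, :400],c]))
for n,u,v,z in [('cell',487,195,.054),('tray',349,207,.04),('mount',326,258,.03),('beaker',481,247,.066),('vial',409,187,.055),('bottle',291,211,.044)]: print(n,onz('top',u,v,z).round(4))
print(ray('top',320,240))
```

```text
cell [ 0.6518 -0.1919  0.054 ]
tray [0.6243 0.1485 0.04  ]
mount [0.4977 0.2056 0.03  ]
beaker [ 0.5196 -0.1677  0.066 ]
vial [6.716e-01 5.000e-04 5.500e-02]
bottle [0.6131 0.2922 0.044 ]
(array([0.30054258, 0.21429178, 1.39664382]), array([ 0.17453613,  0.00443475, -0.98464078]))
```

View pics/z1.png

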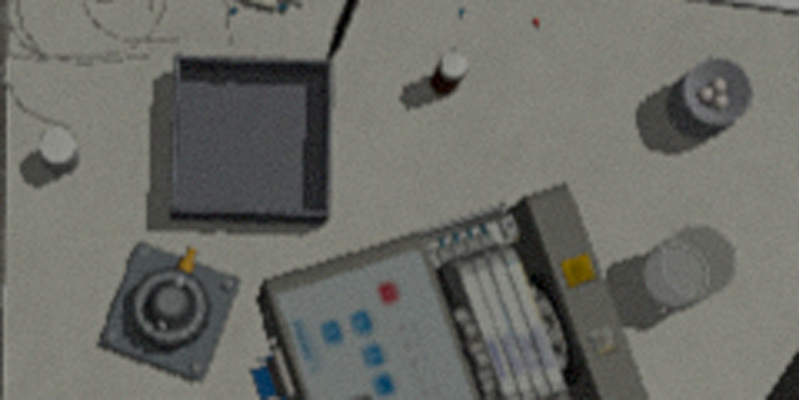

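View pics/z2.png

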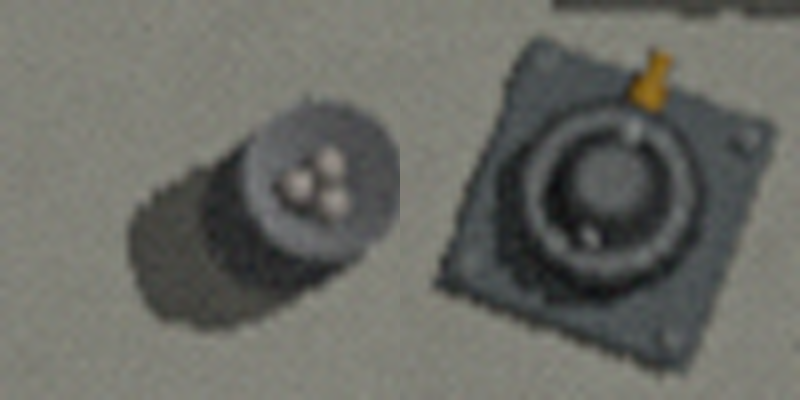

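move_arm(increments=[70,0,0,-0.03,0.275,-0.38,0.087,70,0,0,-0.03,0.275,-0.38,0.087,70,0,0,-0.03,0.275,-0.38,0.087,70,0,0,-0.03,0.275,-0.38,0.087,70,0,0,-0.03,0.275,-0.38,0.087,70,0,0,-0.03,0.275,-0.38,0.087,70,0,0,-0.03,0.275,-0.38,0.087,70,0,0,-0.03,0.275,-0.38,0.087,70,0,0,-0.03,0.275,-0.38,0.087,70,0,0,-0.03,0.275,-0.38,0.087,70,0,0,-0.03,0.275,-0.38,0.087,70,0,0,-0.03,0.275,-0.38,0.087])

```text
time_s: 1.15
tcp_pos: [0.4801, 0.1914, 0.2608]
ee_rot: [[0.0, -1.0, 0.012], [-0.001, 0.012, 1.0], [-1.0, -0.0, -0.001]]
wrist_force: [-0.1, 0.4, -0.4]
gripper_width: 1.0
```

```bash
cat >> h.py <<'E'
import pickle
def wsnap(f):
    s,im=snap('wrist',f); pickle.dump(s,open('pics/'+f+'.pkl','wb')); return s,im
def wray(s,u,v):
    c=r.calibration('wrist'); T=np.array(c['tool_from_camera']); x=u-c['cx'];y=v-c['cy'];q=np.hypot(x,y);th=q/c['fx']
    d=np.array([np.sin(th)*x/q,np.sin(th)*y/q,np.cos(th)]); R=s['ee_rot']
    return R@T[:3,3]+s['tcp_pos'],R@(T[:3,:3]@d)
def won(s,u,v,z):
    o,d=wray(s,u,v); return o+d*(z-o[2])/d[2]
def wproj(s,p):
    c=r.calibration('wrist'); T=np.array(c['tool_from_camera']); q=np.linalg.inv(T)@np.r_[s['ee_rot'].T@(np.array(p)-s['tcp_pos']),1]
    th=np.arctan2(np.hypot(q[0],q[1]),q[2]); k=c['fx']*th/np.hypot(q[0],q[1]); return c['cx']+k*q[0],c['cy']+k*q[1]
def tool(s,d): return (s['ee_rot'].T@np.array(d)).round(4)
E
python3 - <<'E'
from h import *
s,im=wsnap('w1.png'); snap('scene','s1.png'); print(s['time_s'],s['tcp_pos'],s['ee_rot'].round(3),s['joints'].round(1))
E
```

```text
1.15 [0.48005259 0.19136143 0.26079903] [[ 0.    -1.     0.012]
 [-0.001  0.012  1.   ]
 [-1.    -0.    -0.001]] [ 39.8  10.2 -11.7   0.  -68.1 -40.5]
```

View pics/w1.png

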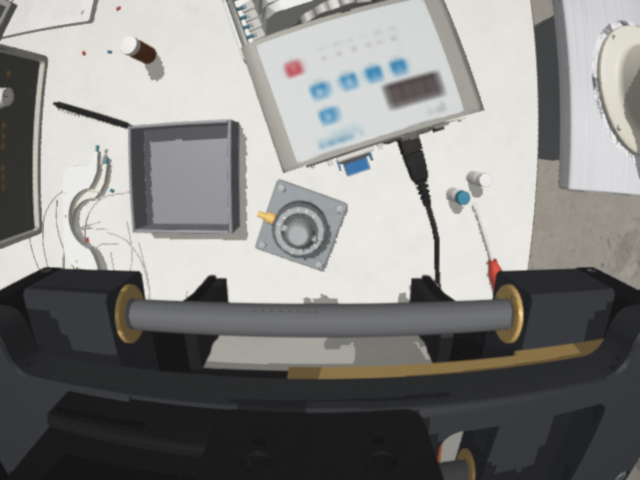

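View pics/s1.png

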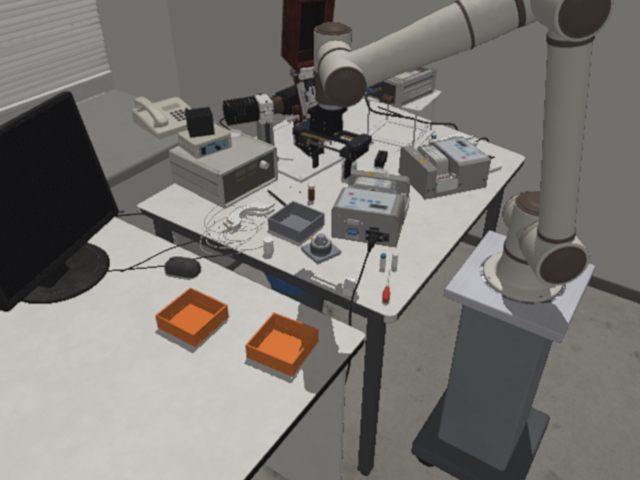

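Run:
```python
from h import *
im=cv2.imread('pics/w1.png'); cv2.imwrite('pics/z3.png',cv2.resize(im[100:280,110:360],None,fx=3.2,fy=3.2,interpolation=cv2.INTER_CUBIC))
im=cv2.imread('pics/s1.png'); cv2.imwrite('pics/z4.png',cv2.resize(im[160:270,255:425],None,fx=4.5,fy=4.5,interpolation=cv2.INTER_CUBIC))
```

```text
(no output)
```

View pics/z3.png

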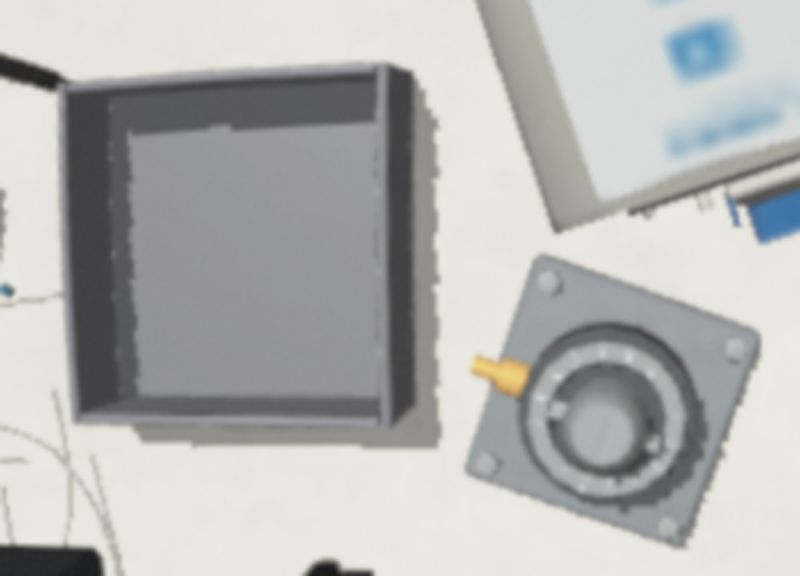

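View pics/z4.png

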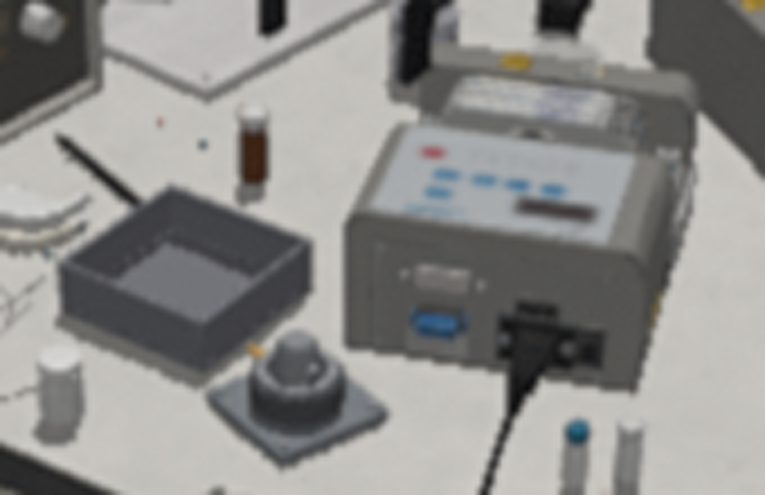

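Run:
```python
from h import *
s=pickle.load(open('pics/w1.png.pkl','rb'))
f=lambda u,v,z: won(s,110+u/3.2,100+v/3.2,z).round(4)
print('spigot',f(606,424,.056),'top',onz('top',326.5,255.9,.056).round(4))
print('pins',f(560,409,.044),f(655,442,.044))
B=np.array([f(*p,.010) for p in [(540,257),(760,338),(685,547),(468,470)]]); print('base',B[:,:2],B.mean(0))
T=np.array([f(*p,.040) for p in [(62,85),(385,67),(390,425),(77,422)]]); print('tray',T[:,:2],T.mean(0))
z=np.array([f(*p,.044)[:2] for p in [(560,409),(655,442)]]); 
for e in (B[1]-B[0],B[2]-B[3],B[3]-B[0],B[2]-B[1]): print(np.degrees(np.arctan2(e[1],e[0])))
# device corner
o1,d1=ray('scene',255+350/4.5,160+222/4.5); o2,d2=wray(s,110+557/3.2,100+232/3.2)
A=np.c_[d1,-d2]; t=np.linalg.lstsq(A,o2-o1,rcond=None)[0]; print('dev',o1+t[0]*d1,o2+t[1]*d2)
print('cell',onz('top',490,192.8,.054))
print('spig scene proj',proj('scene',[*f(606,424,.056)[:2],.056]), 'seen',255+297/4.5,160+335/4.5)
print('z target cell',)
```

```text
spigot [0.4993 0.2031 0.056 ] top [0.4991 0.2045 0.056 ]
pins [0.5145 0.2006 0.044 ] [0.4843 0.2118 0.044 ]
base [[0.5232 0.1545]
 [0.4482 0.1834]
 [0.4746 0.2586]
 [0.5514 0.2293]] [0.49935 0.20645 0.01   ]
tray [[0.6846 0.085 ]
 [0.5684 0.0896]
 [0.5715 0.2059]
 [0.688  0.2027]] [0.628125 0.1458   0.04    ]
158.9266631233658
159.11762608911297
69.34328879993406
70.65567072787883
dev [0.50608774 0.13975948 0.1051874 ] [0.50822715 0.14092195 0.1054503 ]
cell [ 0.65737703 -0.19963121  0.054     ]
spig scene proj (np.float64(322.0780268676038), np.float64(235.49189714379162)) seen 321.0 234.44444444444446
z target cell
```

move_arm(increments=[0,0,0,0.04,-0.18,-0.39,0.087,0,0,0,0.04,-0.18,-0.39,0.087,0,0,0,0.04,-0.18,-0.39,0.087,0,0,0,0.04,-0.18,-0.39,0.087,0,0,0,0.04,-0.18,-0.39,0.087,0,0,0,0.04,-0.18,-0.39,0.087,0,0,0,0.04,-0.18,-0.39,0.087,0,0,0,0.04,-0.18,-0.39,0.087,0,0,0,0.04,-0.18,-0.39,0.087,0,0,0,0.04,-0.18,-0.39,0.087,0,0,0,0.04,-0.18,-0.39,0.087,0,0,0,0.04,-0.18,-0.39,0.087])

```text
time_s: 2.25
tcp_pos: [0.6559, -0.198, 0.218]
ee_rot: [[-0.003, -1.0, 0.011], [0.0, 0.011, 1.0], [-1.0, 0.003, 0.0]]
wrist_force: [0.4, 0.0, 1.0]
gripper_width: 1.001
```

Run:
```python
from h import *
s,im=wsnap('w2.png'); print(s['time_s'],s['tcp_pos'],s['ee_rot'].round(3),s['joints'].round(1))
```

```text
2.25 [ 0.65593926 -0.19798535  0.21797186] [[-0.003 -1.     0.011]
 [ 0.     0.011  1.   ]
 [-1.     0.003  0.   ]] [ -3.3  28.5   9.   -0.  -70.7   2.7]
```

View pics/w2.png

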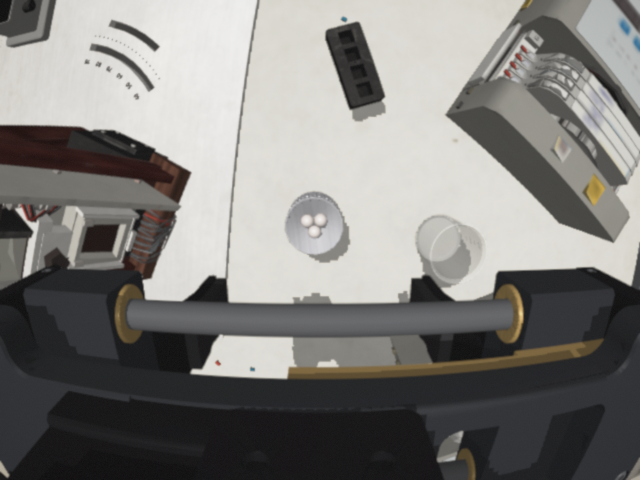

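Run:
```python
from h import *
s=pickle.load(open('pics/w2.png.pkl','rb'))
im=cv2.imread('pics/w2.png'); cv2.imwrite('pics/z5.png',cv2.resize(im[180:270,260:370],None,fx=7,fy=7,interpolation=cv2.INTER_CUBIC))
print(won(s,315,222,.054), [won(s,u,v,.046) for u,v in((307,220),(320,220),(314.5,231))])
```

```text
[ 0.65852169 -0.20426254  0.054     ] [array([ 0.66570747, -0.20462643,  0.046     ]), array([ 0.65411217, -0.2045011 ,  0.046     ]), array([ 0.65913766, -0.19450877,  0.046     ])]
```

View pics/z5.png

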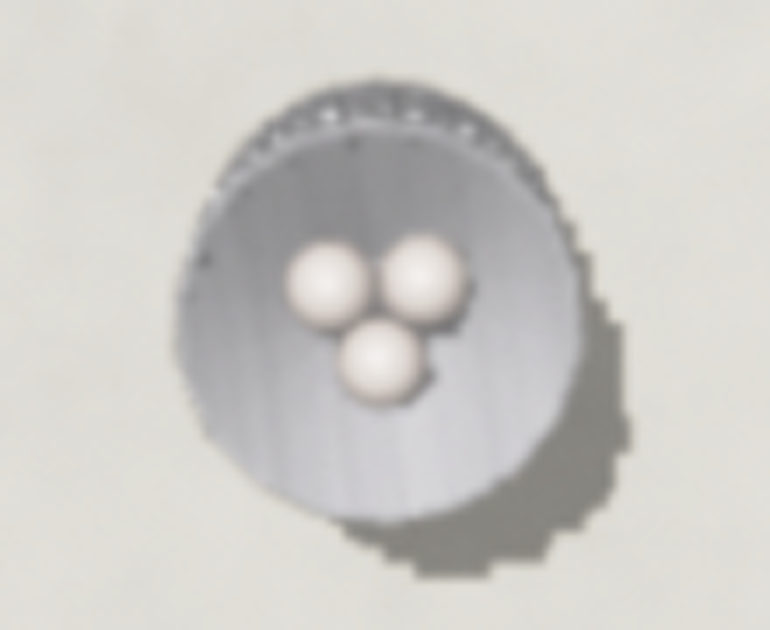

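move_arm(increments=[0,0,0,0.04,-0.0026,-0.0022,0.087,0,0,0,0.08,-0.0026,-0.0022,0.087,0,0,0,0.12,-0.0026,-0.0022,0.087,0,0,0,0.16,-0.0026,-0.0022,0.087,0,0,0,0.185,-0.0026,-0.0022,0.087,0,0,0,0.195,-0.0026,-0.0022,0.087,0,0,0,0.195,-0.0026,-0.0022,0.087,0,0,0,0.195,-0.0026,-0.0022,0.06,0,0,0,0.195,-0.0026,-0.0022,0.055,0,0,0,0.195,-0.0026,-0.0022,0.05,0,0,0,0.195,-0.0026,-0.0022,0.045,0,0,0,0.195,-0.0026,-0.0022,0.04])

```text
time_s: 3.3
tcp_pos: [0.6585, -0.1985, 0.0272]
ee_rot: [[0.003, -1.0, 0.008], [-0.0, 0.008, 1.0], [-1.0, -0.003, -0.0]]
wrist_force: [0.7, 0.9, -0.5]
gripper_width: 0.708
```

move_arm(increments=[0,0,0,0,0,0,0.02,0,0,0,0,0,0,0.02,0,0,0,0,0,0,0.02,0,0,0,0,0,0,0.02,0,0,0,0,0,0,0.02,0,0,0,0,0,0,0.02])

```text
time_s: 3.8
tcp_pos: [0.6589, -0.1986, 0.0266]
ee_rot: [[0.002, -1.0, 0.007], [-0.001, 0.007, 1.0], [-1.0, -0.002, -0.001]]
wrist_force: [1.6, 1.0, 5.9]
gripper_width: 0.592
```

Run:
```python
from h import *
s,im=wsnap('w3.png'); print(s)
```

```text
{'time_s': 3.8, 'joints': array([-3.32984085e+00,  3.84537868e+01, -2.77911240e+00,  4.31260776e-02,
       -4.86265111e+01,  2.88935934e+00]), 'joint_velocities': array([ 0.08315322,  0.07265574,  0.00161058,  0.07183867, -0.02238112,
       -0.02776574]), 'effort': array([-3.95227661e-01, -4.50698483e+01,  1.27261600e+01,  2.63460517e+00,
       -3.14071840e-01, -1.11196493e-02]), 'tcp_pos': array([ 0.65890089, -0.19857537,  0.02659084]), 'ee_rot': array([[ 2.41694066e-03, -9.99971218e-01,  7.19181344e-03],
       [-7.06411000e-04,  7.19012533e-03,  9.99973901e-01],
       [-9.99996830e-01, -2.42195796e-03, -6.89012562e-04]]), 'wrist_force': array([1.61359694, 1.00316628, 5.9170972 ]), 'moment': array([ 0.10057223, -0.37235331, -0.01464128]), 'gripper_width': 0.5920449275195622}
```

View pics/w3.png

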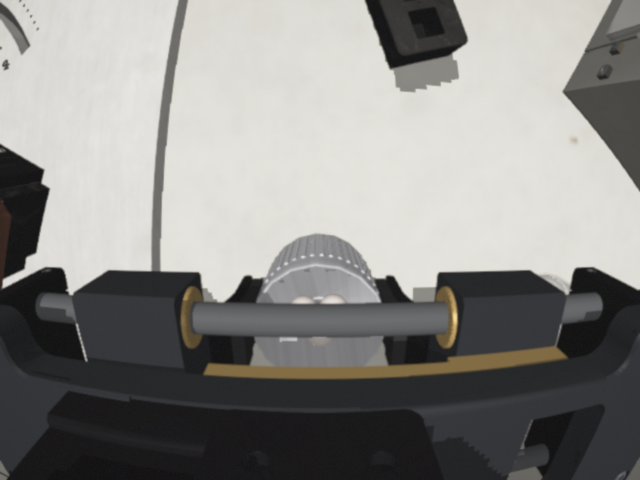

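move_arm(increments=[0,0,0,-0.005,0,0,0.02,0,0,0,-0.02,0,0,0.02,0,0,0,-0.04,0,0,0.02,0,0,0,-0.065,0,0,0.02,0,0,0,-0.09,0,0,0.02,0,0,0,-0.115,0,0,0.02,0,0,0,-0.14,0,0,0.02,0,0,0,-0.16,0,0,0.02,0,0,0,-0.175,0,0,0.02,0,0,0,-0.18,0,0,0.02])

```text
time_s: 4.68
tcp_pos: [0.6578, -0.1985, 0.2073]
ee_rot: [[0.001, -1.0, 0.008], [0.0, 0.008, 1.0], [-1.0, -0.001, 0.0]]
wrist_force: [0.8, -0.6, -0.5]
gripper_width: 0.599
```

Run:
```python
from h import *
s,im=wsnap('w4.png'); print(s['time_s'],s['tcp_pos'],s['ee_rot'].round(4),s['wrist_force'],s['gripper_width'])
cv2.imwrite('pics/z6.png',cv2.resize(im[220:380,220:420,::-1],None,fx=4,fy=3.7,interpolation=cv2.INTER_CUBIC)); 
print(tool(s,np.array([.626,.113,.205])-s['tcp_pos']))
```

```text
4.6833 [ 0.65778756 -0.19845818  0.20734382] [[ 0.0014 -1.      0.008 ]
 [ 0.      0.008   1.    ]
 [-1.     -0.0014  0.    ]] [ 0.7827346  -0.59102449 -0.50968239] 0.5985454692682204
[0.0023 0.0343 0.3112]
```

View pics/z6.png

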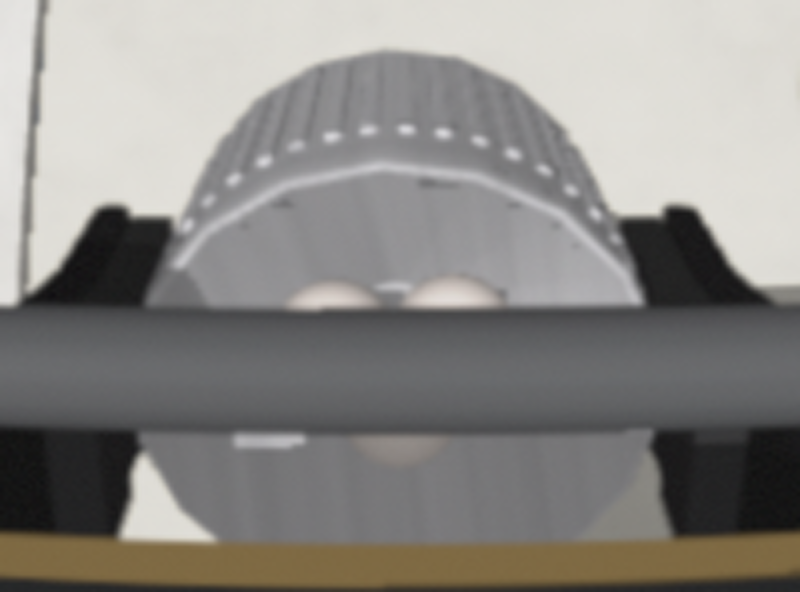

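Run:
```python
from h import *
s=pickle.load(open('pics/w4.png.pkl','rb'))
for v in (263.5,264.6,265.7):
    o,d=wray(s,317.5,v); R=s['ee_rot'].T; o=R@(o-s['tcp_pos']); d=R@d
    for X in(-.0295,-.0274,-.025): print(v,X,(o+d*(X-o[0])/d[0]).round(4))
```

```text
263.5 -0.0295 [-0.0295 -0.0004 -0.0285]
263.5 -0.0274 [-0.0274 -0.0004 -0.0279]
263.5 -0.025 [-0.025  -0.0004 -0.0271]
264.6 -0.0295 [-0.0295 -0.0004 -0.0281]
264.6 -0.0274 [-0.0274 -0.0004 -0.0275]
264.6 -0.025 [-0.025  -0.0004 -0.0267]
265.7 -0.0295 [-0.0295 -0.0004 -0.0277]
265.7 -0.0274 [-0.0274 -0.0004 -0.027 ]
265.7 -0.025 [-0.025  -0.0004 -0.0263]
```

move_arm(increments=[0,0,0,0,0.001,0.008,0.02,0,0,0,0,0.004,0.03,0.02,0,0,0,0,0.007,0.06,0.02,0,0,0,0,0.011,0.095,0.02,0,0,0,0,0.014,0.13,0.02,0,0,0,0,0.018,0.165,0.02,0,0,0,0,0.022,0.2,0.02,0,0,0,0,0.026,0.235,0.02,0,0,0,0,0.029,0.265,0.02,0,0,0,0,0.032,0.29,0.02,0,0,0,0,0.034,0.305,0.02,0,0,0,0,0.034,0.311,0.02])

```text
time_s: 5.73
tcp_pos: [0.6247, 0.1151, 0.2036]
ee_rot: [[-0.004, -1.0, 0.005], [-0.001, 0.005, 1.0], [-1.0, 0.004, -0.001]]
wrist_force: [0.0, -0.6, -0.7]
gripper_width: 0.596
```

move_arm(increments=[0,0,0,0.015,0,0,0.02,0,0,0,0.04,0,0,0.02,0,0,0,0.065,0,0,0.02,0,5,0,0.08,0,-0.001,0.02,0,10,0,0.08,0,-0.002,0.02,0,15,0,0.08,0,-0.003,0.02,0,20,0,0.079,0,-0.004,0.02,0,25,0,0.079,0,-0.005,0.02,0,30,0,0.079,0,-0.006,0.02,0,35,0,0.078,0,-0.006,0.02,0,38,0,0.078,0,-0.007,0.02,0,38,0,0.078,0,-0.007,0.02])

```text
time_s: 6.73
tcp_pos: [0.6254, 0.1056, 0.1246]
ee_rot: [[-0.008, -1.0, 0.002], [-0.619, 0.007, 0.786], [-0.786, 0.005, -0.619]]
wrist_force: [-1.3, -1.3, -1.5]
gripper_width: 0.599
```

Run:
```python
from h import *
s,im=snap('scene','s5.png'); print(s['time_s'],s['tcp_pos'],s['ee_rot'].round(4),s['joints'].round(1))
th=np.radians(68); g=s['tcp_pos']-.011*s['ee_rot'][:,0]; xn=np.array([0,-np.sin(th),-np.cos(th)])
print('grasp',g, 'tilt',np.degrees(np.arccos(-s['ee_rot'][2,0])), tool(s,np.array([.626,.113,.108])+.011*xn-s['tcp_pos']))
```

```text
6.7333 [0.62542339 0.105634   0.12462624] [[-0.0077 -1.      0.0024]
 [-0.6187  0.0066  0.7856]
 [-0.7856  0.0046 -0.6187]] [ 36.2  36.2 -11.8  31.7 -70.4 -55. ]
grasp [0.62550808 0.11243952 0.13326787] tilt 38.22358582386794 [ 0.018  -0.0007  0.0106]
```

View pics/s5.png

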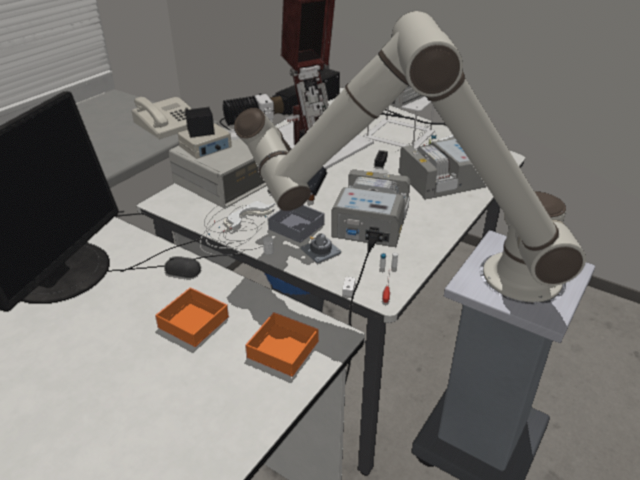

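move_arm(increments=[0,5,0,0.004,0,0.002,0.02,0,10,0,0.008,0,0.004,0.02,0,15,0,0.012,0,0.007,0.02,0,20,0,0.015,0,0.009,0.02,0,25,0,0.018,0,0.0105,0.02,0,30,0,0.018,0,0.0105,0.02,0,31,0,0.018,0,0.0105,0.02,0,31,0,0.018,0,0.0105,0.02,0,31,0,0.018,0,0.0105,0.02,0,31,0,0.018,0,0.0105,0.02,0,31,0,0.018,0,0.0105,0.02,0,31,0,0.018,0,0.0105,0.02])

```text
time_s: 7.78
tcp_pos: [0.6265, 0.1029, 0.1081]
ee_rot: [[-0.007, -1.0, 0.005], [-0.933, 0.008, 0.361], [-0.361, -0.002, -0.933]]
wrist_force: [0.3, -0.7, -0.7]
gripper_width: 0.6
```

Run:
```python
from h import *
s,im=wsnap('w6.png'); print(s['time_s'],s['tcp_pos'],s['ee_rot'].round(4),s['joints'].round(1),s['wrist_force'])
```

```text
7.7833 [0.6264529  0.10288812 0.1081379 ] [[-0.0071 -1.      0.0048]
 [-0.9327  0.0084  0.3606]
 [-0.3606 -0.0019 -0.9327]] [ 40.   48.9 -12.6  45.2 -88.4 -68.8] [ 0.30474396 -0.66513399 -0.71172813]
```

View pics/w6.png

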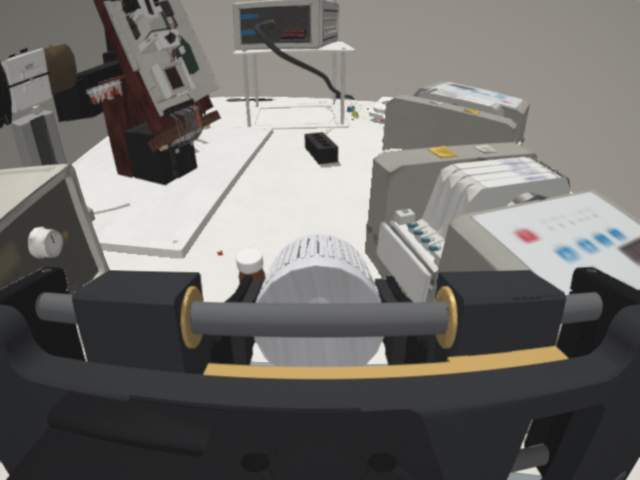

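move_arm(increments=[0,-4,0,-0.003,0,-0.006,0.02,0,-10,0,-0.007,0,-0.013,0.02,0,-16,0,-0.011,0,-0.021,0.02,0,-22,0,-0.015,0,-0.029,0.02,0,-28,0,-0.019,0,-0.037,0.02,0,-34,0,-0.023,0,-0.045,0.02,0,-40,0,-0.027,0,-0.053,0.02,0,-46,0,-0.031,0,-0.06,0.02,0,-52,0,-0.035,0,-0.068,0.02,0,-58,0,-0.038,0,-0.075,0.02,0,-64,0,-0.041,0,-0.08,0.02,0,-68.9,0,-0.0425,0,-0.082,0.02])

```text
time_s: 8.83
tcp_pos: [0.6264, 0.1133, 0.2016]
ee_rot: [[0.004, -1.0, 0.008], [0.005, 0.008, 1.0], [-1.0, -0.004, 0.005]]
wrist_force: [-0.4, -0.8, -0.8]
gripper_width: 0.599
```

Run:
```python
from h import *
s,im=wsnap('w7.png'); print(s['time_s'],s['tcp_pos'],s['ee_rot'].round(4),s['joints'].round(1),s['wrist_force'])
```

```text
8.8333 [0.62643899 0.11334158 0.20162653] [[ 0.0039 -1.      0.0076]
 [ 0.0046  0.0077  1.    ]
 [-1.     -0.0039  0.0046]] [ 24.7  24.2  -0.4  -0.2 -65.1 -25.1] [-0.38996512 -0.75502328 -0.77164229]
```

View pics/w7.png

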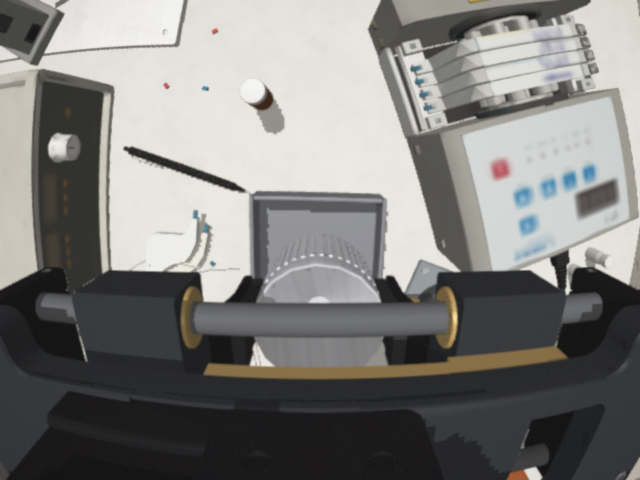

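move_arm(increments=[-4,0,0,0,0.012,0.008,0.02,-8,0,0,0,0.026,0.018,0.02,-12,0,0,0,0.04,0.028,0.02,-16,0,0,0,0.055,0.039,0.02,-20,0,0,0.005,0.07,0.05,0.02,-24,0,0,0.015,0.085,0.06,0.02,-28,0,0,0.028,0.1,0.071,0.02,-32,0,0,0.042,0.114,0.081,0.02,-36,0,0,0.055,0.123,0.087,0.02,-40,0,0,0.066,0.129,0.0917,0.02,-43,0,0,0.076,0.129,0.0917,0.02,-43,0,0,0.076,0.129,0.0917,0.02])

```text
time_s: 9.88
tcp_pos: [0.4958, 0.2052, 0.1208]
ee_rot: [[-0.004, -0.736, -0.677], [-0.005, -0.677, 0.736], [-1.0, 0.006, -0.001]]
wrist_force: [-0.2, 0.7, -1.0]
gripper_width: 0.591
```

Run:
```python
from h import *
s,im=wsnap('w8.png'); snap('scene','s8.png');_,t=snap('top','t8.png');print(s['time_s'],s['tcp_pos'],s['ee_rot'].round(4),s['joints'].round(1),s['wrist_force'],s['gripper_width'])
a=cv2.imread('pics/s8.png')[150:270,240:400]; a=cv2.resize(a,(800,600),interpolation=cv2.INTER_CUBIC);cv2.imwrite('pics/z8.png',a)
a=cv2.imread('pics/t8.png')[165:285,275:435]; a=cv2.resize(a,(800,600),interpolation=cv2.INTER_CUBIC);cv2.imwrite('pics/z9.png',a)
```

```text
9.8833 [0.49584784 0.20515465 0.12079537] [[-4.200e-03 -7.356e-01 -6.774e-01]
 [-4.900e-03 -6.774e-01  7.356e-01]
 [-1.000e+00  6.400e-03 -7.000e-04]] [ 39.8  19.9 -20.4   0.1 -50.1   2.8] [-0.2205249   0.70171448 -1.04904827] 0.5909516534462836
```

View pics/z8.png

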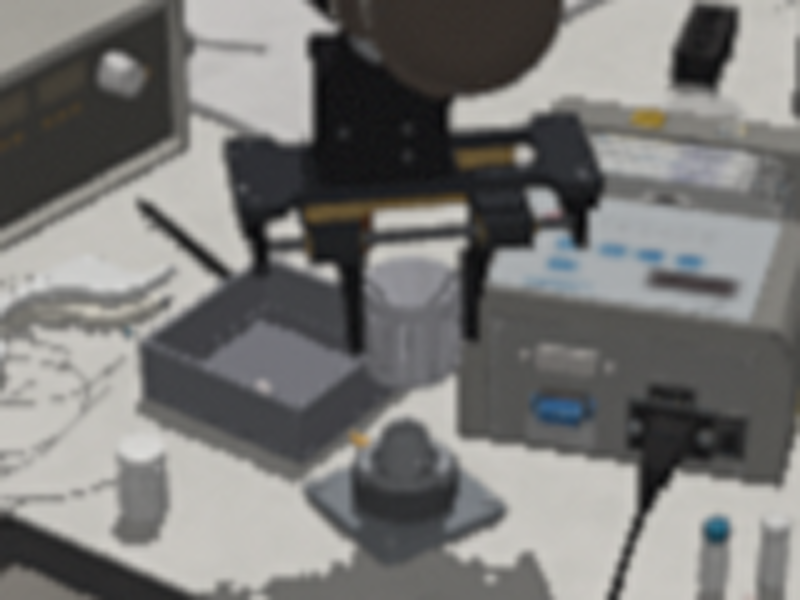

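View pics/z9.png

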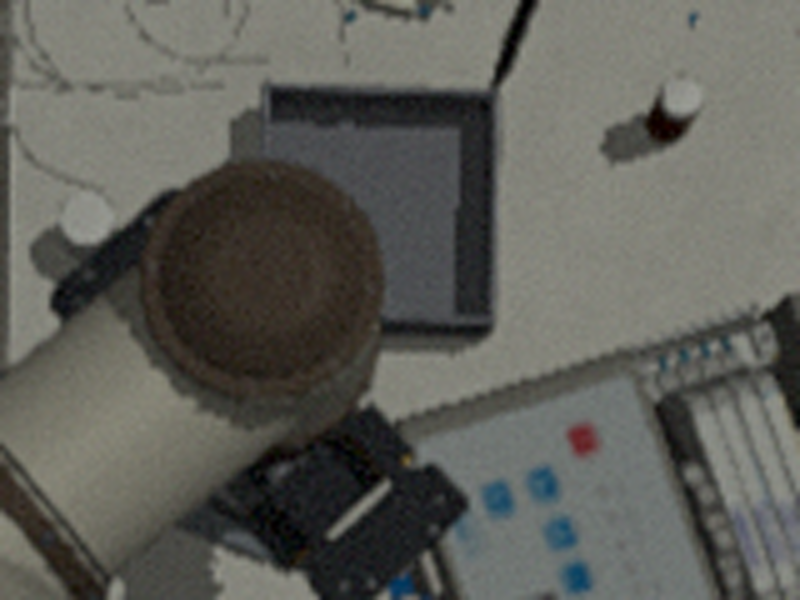

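View pics/w8.png

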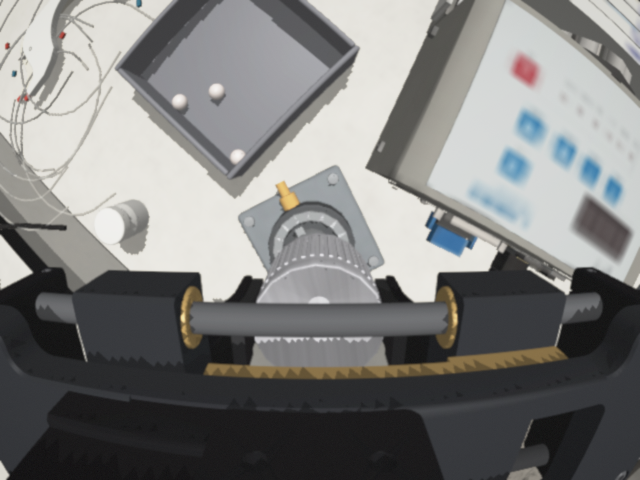

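move_arm(increments=[0,0,-0.4,0.008,-0.0022,-0.001,0.02,0,0,-0.4,0.02,-0.0022,-0.001,0.02,0,0,-0.4,0.03,-0.0022,-0.001,0.02,0,0,-0.4,0.036,-0.0022,-0.001,0.02,0,0,-0.4,0.038,-0.0022,-0.001,0.02,0,0,-0.4,0.039,-0.0022,-0.001,0.02,0,0,-0.4,0.039,-0.0022,-0.001,0.02,0,0,-0.4,0.039,-0.0022,-0.001,0.02])

```text
time_s: 10.7
tcp_pos: [0.5006, 0.2068, 0.084]
ee_rot: [[0.006, -0.737, -0.676], [0.003, -0.676, 0.737], [-1.0, -0.007, -0.001]]
wrist_force: [-0.1, 0.2, -1.1]
gripper_width: 0.597
```

Run:
```python
from h import *
s,im=wsnap('w10.png'); snap('scene','s10.png');print(s['time_s'],s['tcp_pos'],s['ee_rot'].round(4),s['wrist_force'],s['moment'])
a=cv2.imread('pics/s10.png')[180:260,270:370]; a=cv2.resize(a,(750,600),interpolation=cv2.INTER_CUBIC);cv2.imwrite('pics/z10.png',a)
a=cv2.imread('pics/w10.png')[150:390,200:440]; a=cv2.resize(a,(600,600),interpolation=cv2.INTER_CUBIC);cv2.imwrite('pics/z11.png',a)
```

```text
10.7 [0.5006147  0.20682387 0.08400081] [[ 0.0059 -0.7366 -0.6763]
 [ 0.0034 -0.6763  0.7366]
 [-1.     -0.0067 -0.0015]] [-0.13041727  0.18884224 -1.0928941 ] [ 0.00495821 -0.05075443 -0.01579196]
```

View pics/z10.png

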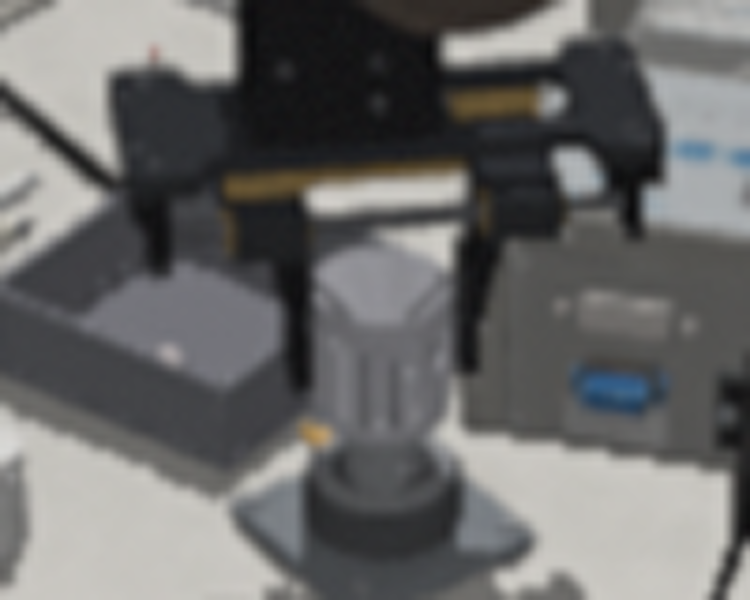

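View pics/z11.png

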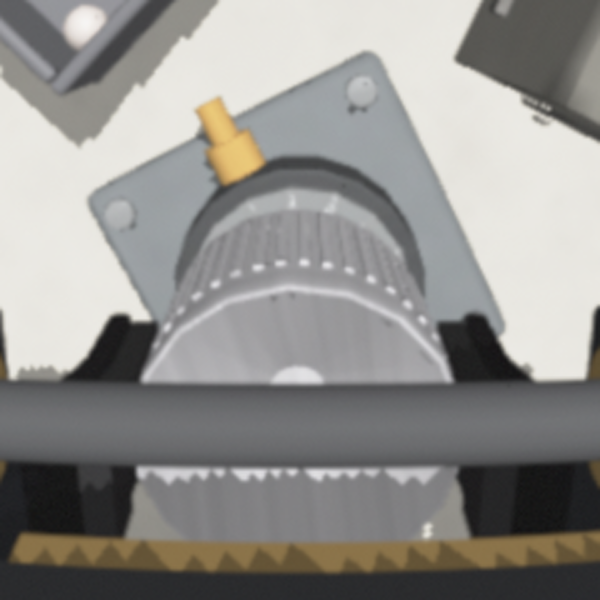

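Run:
```python
from h import *
s0=pickle.load(open('pics/w10.png.pkl','rb'))
s=r.sense(); print(s['tcp_pos'],s['ee_rot'].round(4),s['joint_velocities'])
U=lambda x,y:(200+x/2.5,150+y/2.5)
R=s0['ee_rot'].T
def T(x,y,z):
    p=won(s0,*U(x,y),z); return (R@(p-s0['tcp_pos'])).round(4),p.round(4)
print('boss front',T(300,158,.030)); print('boss L/R',T(176,280,.030),T(424,280,.030))
print('base corners',T(373,50,.01),T(88,200,.01),T(505,325,.01))
print('screws',T(361,90,.011),T(120,213,.011))
# rim front/cell
for X in (-.0274,): 
    o,d=wray(s0,*U(297,288)); o=R@(o-s0['tcp_pos']); d=R@d; print('rim front',o+d*(X-o[0])/d[0])
    for u in((140,383),(455,383)):
        o,d=wray(s0,*U(*u)); o=R@(o-s0['tcp_pos']); d=R@d; print('rim side',o+d*(X-o[0])/d[0])
```

```text
[0.50055832 0.20683178 0.08403195] [[ 0.006  -0.7365 -0.6764]
 [ 0.0035 -0.6764  0.7365]
 [-1.     -0.0068 -0.0014]] [ 0.04205247 -0.01084779 -0.09657115 -0.11388308 -0.09789344  0.0622751 ]
boss front (array([ 0.054 ,  0.0008, -0.0325]), array([0.5223, 0.1825, 0.03  ]))
boss L/R (array([ 0.0542, -0.0283, -0.0034]), array([0.5241, 0.2237, 0.03  ])) (array([ 0.0538,  0.0301, -0.0036]), array([0.4812, 0.184 , 0.03  ]))
base corners (array([ 0.074 ,  0.0187, -0.0561]), array([0.5252, 0.1531, 0.01  ])) (array([ 0.0744, -0.0533, -0.0185]), array([0.5528, 0.2295, 0.01  ])) (array([0.0736, 0.0553, 0.0151]), array([0.4502, 0.1808, 0.01  ]))
screws (array([ 0.073 ,  0.0158, -0.0463]), array([0.5207, 0.1623, 0.011 ])) (array([ 0.0733, -0.0448, -0.0153]), array([0.5444, 0.2261, 0.011 ]))
rim front [-2.74000000e-02  9.56617221e-05 -2.72672224e-02]
rim side [-0.0274     -0.02334725 -0.01224683]
rim side [-0.0274      0.02373128 -0.01228437]
```

move_arm(increments=[0,0,0.4,0.001,0.0005,-0.0003,0.02,0,0,0.4,0.002,0.0005,-0.0003,0.02,0,0,0.4,0.004,0.0005,-0.0003,0.02,0,0,0.4,0.006,0.0005,-0.0003,0.02,0,0,0.4,0.008,0.0005,-0.0003,0.02,0,0,0.4,0.009,0.0005,-0.0003,0.02,0,0,0.4,0.009,0.0005,-0.0003,0.02])

```text
time_s: 11.38
tcp_pos: [0.5003, 0.2065, 0.0743]
ee_rot: [[0.0, -0.737, -0.676], [-0.001, -0.676, 0.737], [-1.0, 0.001, -0.001]]
wrist_force: [-0.3, 1.4, -1.4]
gripper_width: 0.598
```

move_arm(increments=[0,0,0,0.001,0,0,0.02,0,0,0,0.002,0,0,0.02,0,0,0,0.003,0,0,0.02,0,0,0,0.004,0,0,0.02,0,0,0,0.005,0,0,0.02,0,0,0,0.005,0,0,0.02])

```text
time_s: 11.88
tcp_pos: [0.5004, 0.2065, 0.0704]
ee_rot: [[0.001, -0.736, -0.677], [-0.001, -0.677, 0.736], [-1.0, 0.0, -0.001]]
wrist_force: [-2.8, 3.1, 4.8]
gripper_width: 0.597
```

move_arm(increments=[2.5,0,0,0,-0.0001,0,0.02,5,0,0,0,-0.0002,0,0.02,7.5,0,0,0,-0.0002,0,0.02,10,0,0,0,-0.0003,0,0.02,12.5,0,0,0,-0.0004,0,0.02,15,0,0,0,-0.0005,0,0.02,17.5,0,0,0,-0.0005,-0.0001,0.02,20,0,0,0,-0.0006,-0.0001,0.02,22.5,0,0,0,-0.0007,-0.0001,0.02])

```text
time_s: 12.63
tcp_pos: [0.5006, 0.2067, 0.0704]
ee_rot: [[0.0, -0.94, -0.342], [-0.002, -0.342, 0.94], [-1.0, 0.0, -0.002]]
wrist_force: [-3.6, 2.9, 5.8]
gripper_width: 0.594
```

Run:
```python
from h import *
s=r.sense(); print(s['tcp_pos'],s['moment'],np.degrees(np.arctan2(-s['ee_rot'][1,1],-s['ee_rot'][0,1])))
```

```text
[0.50061388 0.20668957 0.07040185] [0.87877234 1.0473702  0.05700773] 19.982666393887474
```

move_arm(increments=[2.5,0,0,0,0.0002,0.0005,0.02,5,0,0,0,0.0001,0.0005,0.02,7.5,0,0,0,0.0001,0.0005,0.02,10,0,0,0,0,0.0005,0.02,12.5,0,0,0,-0.0001,0.0005,0.02,15,0,0,0,-0.0002,0.0005,0.02,17.5,0,0,0,-0.0002,0.0004,0.02,20,0,0,0,-0.0003,0.0004,0.02,22.5,0,0,0,-0.0004,0.0004,0.02])

```text
time_s: 13.38
tcp_pos: [0.5009, 0.2068, 0.0703]
ee_rot: [[0.0, -0.999, 0.044], [-0.002, 0.044, 0.999], [-1.0, -0.0, -0.002]]
wrist_force: [-2.0, 1.3, 5.1]
gripper_width: 0.598
```

Run:
```python
from h import *
s=r.sense(); print(s['tcp_pos'],s['moment'],np.degrees(np.arctan2(-s['ee_rot'][1,1],-s['ee_rot'][0,1])))
```

```text
[0.50091493 0.20683879 0.07030906] [0.66168813 0.76155671 0.10478292] -2.5242147937266464
```

move_arm(increments=[2.5,0,0,0,0,0.0001,0.02,5,0,0,0,0,0.0001,0.02,7.5,0,0,0,-0.0001,0.0001,0.02,10,0,0,0,-0.0002,0.0001,0.02,12.5,0,0,0,-0.0003,0.0001,0.02,15,0,0,0,-0.0004,0.0001,0.02,17.5,0,0,0,-0.0004,0,0.02,20,0,0,0,-0.0005,0,0.02,22.5,0,0,0,-0.0006,0,0.02])

```text
time_s: 14.13
tcp_pos: [0.5019, 0.207, 0.0697]
ee_rot: [[0.001, -0.906, 0.423], [-0.002, 0.423, 0.906], [-1.0, -0.001, -0.001]]
wrist_force: [0.7, -0.5, 3.2]
gripper_width: 0.601
```

Run:
```python
from h import *
s=r.sense(); print(s['tcp_pos'],s['moment'],np.degrees(np.arctan2(-s['ee_rot'][1,1],-s['ee_rot'][0,1])))
```

```text
[0.50187631 0.20699929 0.06968122] [-0.02124917 -0.20474857 -0.05458734] -25.035538773547014
```

move_arm(increments=[0,0,0,0.001,0,0,0.02,0,0,0,0.0015,0,0,0.02,0,0,0,0.0015,0,0,0.02])

```text
time_s: 14.38
tcp_pos: [0.502, 0.2068, 0.0695]
ee_rot: [[0.001, -0.907, 0.421], [-0.002, 0.421, 0.907], [-1.0, -0.002, -0.001]]
wrist_force: [-3.1, 0.1, 8.9]
gripper_width: 0.604
```

Run:
```python
from h import *
s=r.sense(); print(s['tcp_pos'],s['wrist_force'],s['moment'],np.degrees(np.arctan2(-s['ee_rot'][1,1],-s['ee_rot'][0,1])))
```

```text
[0.50197365 0.2068263  0.06950933] [-3.0580871   0.05014754  8.87899378] [ 0.28178087  0.72371208 -0.05017867] -24.87809287146512
```

move_arm(increments=[2.5,0,0,-0.0005,0,0,0.02,5,0,0,-0.0005,-0.0001,0,0.02,7.5,0,0,-0.0005,-0.0002,0,0.02,10,0,0,-0.0005,-0.0003,0,0.02,12.5,0,0,-0.0005,-0.0004,0,0.02])

```text
time_s: 14.8
tcp_pos: [0.5029, 0.2069, 0.0703]
ee_rot: [[0.002, -0.794, 0.608], [-0.001, 0.608, 0.794], [-1.0, -0.003, 0.0]]
wrist_force: [-1.5, 0.7, 8.1]
gripper_width: 0.599
```

Run:
```python
from h import *
s=r.sense(); print(s['tcp_pos'],s['wrist_force'],s['moment'],np.degrees(np.arctan2(-s['ee_rot'][1,1],-s['ee_rot'][0,1])))
```

```text
[0.50294871 0.20693442 0.07026678] [-1.50487351  0.67179351  8.12247808] [0.22112512 0.38160934 0.09423111] -37.44299787359969
```

move_arm(increments=[-3,0,0,0,0.0001,0,0.02,-6,0,0,0,0.0002,0,0.02,-7.5,0,0,0,0.0002,0,0.02,-8.5,0,0,0,0.0002,0,0.02,-9.5,0,0,0,0.0003,0,0.02])

```text
time_s: 15.22
tcp_pos: [0.503, 0.2074, 0.07]
ee_rot: [[0.003, -0.884, 0.467], [-0.001, 0.467, 0.884], [-1.0, -0.003, 0.001]]
wrist_force: [-0.3, 0.5, 6.7]
gripper_width: 0.6
```

move_arm(increments=[-1,0,0,0,0,0,0.02,-2,0,0,0,0.0001,0,0.02,-2,0,0,0,0.0001,0,0.02])

```text
time_s: 15.47
tcp_pos: [0.5027, 0.2071, 0.0696]
ee_rot: [[0.002, -0.9, 0.436], [-0.001, 0.436, 0.9], [-1.0, -0.003, -0.0]]
wrist_force: [-0.3, 0.2, 5.4]
gripper_width: 0.597
```

move_arm(increments=[-1,0,0,0,0,0,0.02,-2,0,0,0,0.0001,0,0.02,-2,0,0,0,0.0001,0,0.02])

```text
time_s: 15.72
tcp_pos: [0.5024, 0.2071, 0.0694]
ee_rot: [[0.002, -0.914, 0.405], [-0.001, 0.405, 0.914], [-1.0, -0.002, -0.001]]
wrist_force: [0.9, 0.2, 5.5]
gripper_width: 0.602
```

move_arm(increments=[-1,0,0,0,0,0,0.02,-2,0,0,0,0.0001,0,0.02,-2,0,0,0,0.0001,0,0.02])

```text
time_s: 15.97
tcp_pos: [0.5018, 0.2075, 0.0684]
ee_rot: [[0.001, -0.928, 0.373], [-0.001, 0.373, 0.928], [-1.0, -0.001, -0.0]]
wrist_force: [1.0, 3.5, 0.6]
gripper_width: 0.599
```

move_arm(increments=[-1,0,0,0,0,0,0.02,-2,0,0,0,0.0001,0,0.02,-2,0,0,0,0.0001,0,0.02])

```text
time_s: 16.22
tcp_pos: [0.5013, 0.2072, 0.0682]
ee_rot: [[-0.0, -0.94, 0.34], [-0.002, 0.34, 0.94], [-1.0, -0.001, -0.002]]
wrist_force: [1.7, 1.9, -0.5]
gripper_width: 0.598
```

move_arm(increments=[-1,0,0,0,0,0,0.02,-2,0,0,0,0.0001,0,0.02,-2,0,0,0,0.0001,0,0.02])

```text
time_s: 16.47
tcp_pos: [0.5011, 0.207, 0.0682]
ee_rot: [[-0.0, -0.952, 0.307], [-0.002, 0.307, 0.952], [-1.0, -0.0, -0.002]]
wrist_force: [1.8, 1.2, -1.4]
gripper_width: 0.598
```

move_arm(increments=[-1,0,0,0,0,0,0.02,-2,0,0,0,0.0001,0,0.02,-2,0,0,0,0.0001,0,0.02])

```text
time_s: 16.72
tcp_pos: [0.501, 0.207, 0.0684]
ee_rot: [[-0.0, -0.962, 0.274], [-0.002, 0.274, 0.962], [-1.0, -0.0, -0.002]]
wrist_force: [2.7, 0.1, -2.0]
gripper_width: 0.594
```

move_arm(increments=[1,0,0,0,0,0,0.02,2,0,0,0.001,0,0,0.02,2.5,0,0,0.002,0,0,0.02,2.5,0,0,0.003,0,0,0.02,2.5,0,0,0.004,0,0,0.02,2.5,0,0,0.004,0,0,0.02])

```text
time_s: 17.22
tcp_pos: [0.501, 0.2072, 0.0643]
ee_rot: [[-0.0, -0.949, 0.316], [-0.002, 0.316, 0.949], [-1.0, -0.0, -0.002]]
wrist_force: [0.9, 2.5, -0.9]
gripper_width: 0.602
```

move_arm(increments=[0,0,0,0.0015,0,0,0.02,0,0,0,0.003,0,0,0.02,0,0,0,0.0045,0,0,0.02,0,0,0,0.006,0,0,0.02,0,0,0,0.007,0,0,0.02,0,0,0,0.007,0,0,0.02])

```text
time_s: 17.72
tcp_pos: [0.5011, 0.2071, 0.0576]
ee_rot: [[-0.0, -0.949, 0.316], [-0.002, 0.316, 0.949], [-1.0, -0.0, -0.002]]
wrist_force: [-0.8, 1.2, 3.4]
gripper_width: 0.597
```

move_arm(increments=[0,0,0,0.001,0,0,0.02,0,0,0,0.002,0,0,0.02,0,0,0,0.0025,0,0,0.02,0,0,0,0.0025,0,0,0.02])

```text
time_s: 18.05
tcp_pos: [0.5011, 0.2072, 0.0565]
ee_rot: [[0.0, -0.949, 0.316], [-0.002, 0.316, 0.949], [-1.0, -0.001, -0.002]]
wrist_force: [-4.4, 0.9, 12.9]
gripper_width: 0.601
```

move_arm(increments=[0,0,0,0.001,0,0,0.02,0,0,0,0.001,0,0,0.02,0,0,0,0.001,0,0,0.02])

```text
time_s: 18.3
tcp_pos: [0.5011, 0.2071, 0.0565]
ee_rot: [[0.001, -0.949, 0.316], [-0.002, 0.316, 0.949], [-1.0, -0.001, -0.002]]
wrist_force: [-6.7, 0.2, 17.0]
gripper_width: 0.596
```

Run:
```python
from h import *
s,im=wsnap('w12.png'); snap('scene','s12.png');
cv2.imwrite('pics/z12.png',np.hstack([cv2.resize(cv2.imread('pics/s12.png')[180:260,270:370],(400,320),interpolation=cv2.INTER_CUBIC),cv2.resize(im[:,:,::-1],(400,320))]))
s=r.sense(); print(s['time_s'],s['tcp_pos'],s['wrist_force'],s['gripper_width'])
```

```text
18.4 [0.50111379 0.20715156 0.05647081] [-6.17824126  1.3511764  17.73383135] 0.5928391992798941
```

View pics/z12.png

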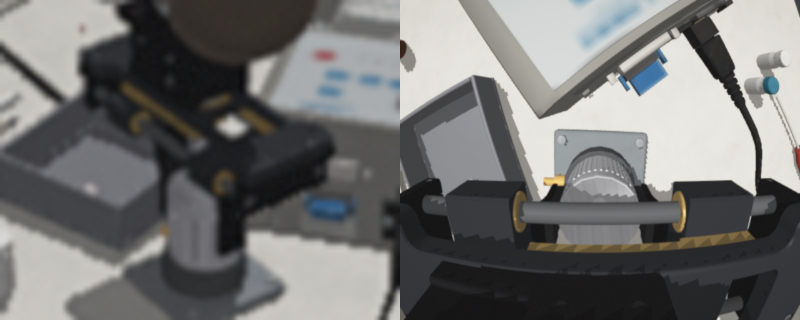

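The cell sits flush on the boss, so it's home, still gripped and pushed down. Handing in.

```bash
python3 -c "
from station import r
print(r.finish_job()); s=r.sense(); print(s['time_s'],s['tcp_pos'],s['wrist_force'])"
```

```text
the job is handed in; nothing more can be done
None
the job is handed in; nothing more can be done
```

The cell was emptied over the grey tray and is now pushed fully home on the purge mount. I handed the job in at about 18.4 s with the gripper still holding the cell down.

- **Emptying:** I tipped the cell to about 69° over the tray and brought it upright again. The wrist picture afterwards showed all three beads in the tray and the dish empty.
- **Locking:** I set the cell on the cross pin and turned it under a push of about 5–10 N. My first sweep went past the keyway without dropping fully. I turned back slowly, and it dropped with the jaws at about -16° to -22° in world yaw. The cell then moved down freely to the spring ring and stopped hard 14 mm below its height on the pin, which matches the figure for home.
- **Last checks:** the arm was pushing with about 17 N, against the 6 N needed to press the ring down. The grip width was steady at about 52 mm, and the scene picture shows the cell flush on the boss.
- **Less certain:** there was about 6 N of sideways force at the end. I took no last picture of the beaker. The vial and bottle were last seen standing upright in the pictures after the tipping, and the arm stayed clear of all three.

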